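# Pack the angle valve and the short stub in the transport box

### The job

Pack the right-angle valve and the short flanged stub side by side into the open plywood box so that both stand upright, flat on the box floor, with the valve's side arm reaching over the top of the stub. The tall stub does not fit under the arm: leave it where it stands.

Things in the scene. Friction and masses are not known exactly. Their poses are not given: they have to be found in the camera images.
- box: Open plywood box, fixed to the table, 208 mm long (its x axis) by 118 mm wide (its y axis) by 72 mm high outside; walls and floor 7 mm thick, so the inside is 194 x 104 mm and 65 mm deep. Origin at the centre of its underside on the table. The two ends are alike.
- stub_mid (a point): Short flanged stub, bare steel, up to 0.5 kg, upright: a round flange 76 mm across, 12 mm thick, with a plain round post 26 mm across rising from its centre, 50 mm high in all. This point lies on the post's axis, 31 mm above the underside of the flange (half-way up the bare post); z points up the post.
- valve_head (a point): Metal right-angle valve, 146 mm high, up to 0.85 kg: 76 mm round foot flange, 50 mm square block, fixed black knob 12 mm above it (36 mm square x 28 high, sides along x and y) to lift it by. Level side arm to +x, 80 mm above the underside: 30 mm tube, 44 mm end flange, face 110 mm from the upright axis. Point: centre of the knob, on that axis, 132 mm above the underside; z up.
- tall_mid (a point): Tall flanged stub, to be left alone: the same flange and post as the short one, but 90 mm high in all. This point lies on its axis, 31 mm above its underside.
Things that resemble listed ones, but are neither listed nor needed, are in the scene too. Leave any green or purple look-alike of the part that bears stub_mid alone.

How it is judged (in metres and radians):
At the end, for the whole second after the job is handed in: Short stub and valve stand inside the box, flanges flat on its floor (height within 6 mm), upright within 0.1 rad, at rest and within 80 mm of the box centre; the stub's axis lies over 50 mm from the valve's in the direction of the side arm, so the arm reaches over it (horizontal distance between each of stub_mid, valve_head and box below 0.08 m and z of stub_mid in the frame of box between 0.032 and 0.044 m and angle between each of stub_mid, valve_head's own z axis and vertical below 0.1 rad and z of valve_head in the frame of box between 0.133 and 0.145 m and x of stub_mid in the frame of valve_head above 0.05 m and linear speed of each of stub, valve below 0.02 m/s); the robot touches nothing.
It fails at once if the tall stub is moved by more than 40 mm (distance of tall_mid from where it was at the start of the episode above 0.04 m).
It also fails if it takes over 64 s, if anything falls off the work surface, if the arm or the gripper's body presses on something with over 40 N, if the wrist force passes 120 N, or if a joint passes its speed limit or range.

### The arm

A 6-joint arm with a two-finger parallel gripper is mounted at the origin on the work surface. World frame = base frame: x ahead of the robot, y to its left, z up, the work surface at z = 0. Lengths are in mm, angles in rad, forces in N, time in s.
With the tool pointing down it reaches from about 300 to 775 mm from the base axis. Payload 14.6 kg.
Tool frame: the origin (TCP) lies between the finger pads; the fingertips stand 25 mm ahead of it and the grasp point (between the pads) lies 6 mm ahead of it; z points along the fingers, x is the direction in which the jaws open and shut, and the axes are right-handed (so a half turn about z gives the same grasp; the last joint's range is limited). The gripper opens to 94 mm and grips with 3 to 60 N. Pads are 16 mm wide; open, the fingers measure 119 mm over their backs; the gripper's body (75 mm by 177 mm) begins 78 mm behind the grasp point.
Start: joints at [-1.196, 0.3, 1.521, -0, 1.321, -0.067], TCP at [235.154, -497.184, 230.446] pointing down, gripper open.
Joint ranges: [-3.03, 3.03], [-0.79, 2.21], [0.23, 2.52], [-1.04, 4.18], [0, 3.07], [-2.55, 2.55]. Speed limits (rad/s): [2.22, 2.22, 2.57, 3.14, 3.14, 3.14].

### API

Orientations are given as [roll, pitch, yaw] about the fixed x, y, z axes, in that order (R = Rz(yaw) Ry(pitch) Rx(roll)).
In Python, from cell import manip gives the robot as it stands.
- The arm moves only by the tool apply_moves, never from a script. Its argument "series" is a list of rows, each a list of 3 entries, a list of its own where there are three numbers: the shift along the world's x, y, z in cm, then the turn, a rotation vector about the world's x, y, z in rad, then the opening in per cent of the stroke, from 0 (shut) to 100 (fully open). A call has exactly 10 rows; each row is the pose to reach, as a shift and turn from the pose commanded when the call began; what a row does not reach only later rows make up. A row lasts 1/8 s, in which the tool goes at most 62.5 mm and 10.7 degrees, less where a joint would pass 70% of its speed; a pose out of reach is approached as far as the arm can. A call with a gripper value outside its range is refused whole. The fingers move at their own pace and stop on an object; "grip_force" is the grip in N (left out, the last holds). Time passes only in rows, so rows that repeat a pose let the fingers close, or fill a call up. It gives the time, the measured TCP pose, the force and the opening at its end, in the units of the state.
- manip.read_state(): the state, without advancing time (a new reading comes with each control period).
- manip.camera(name): name is "scene" or "side" or "wrist"; returns (picture, depth): 384x512x3 uint8, red, green, blue; 384x512 float32, mm along the optical axis (not along the pixel's ray), 0 where there is no reading.
- manip.camera_info(name): a dict with "intrinsics" (3x3 intrinsics, pixels), "extrinsics" (4x4, takes a point from world to camera coordinates); the wrist camera has in their place "hand_eye" (4x4, takes a point from camera to tool coordinates, whose origin is the TCP and whose axes are the tool frame's). Camera axes: x right, y down, z forward; pixel columns grow to the right and rows downward; lengths in mm; the calibration is good to about 2 mm. A picture is of the moment at which its call begins: read the wrist's pose just before it. camera_info takes no time and is no camera call.
- manip.sign_off(): hands the job in, once; it reports no verdict.
The state is a dict: "clock": time; "joints": joint angles; "qd": joint speeds; "effort": joint torques, N m; "eef_pos": TCP position; "eef_rot": TCP orientation; "wrist_force": force on the tool from outside, world axes, zero at the start; "moment": the same for the moment, N m; "finger_gap": finger opening in mm.
Only numpy, scipy, OpenCV 4.12 (cv2) and the standard library are available. Lean on these libraries where they do the work, as an engineer would, in place of code of your own. Each camera call takes 0.05 s, during which the arm holds its last target.

## Working session

There is one attempt and no reset: what is moved stays moved. The work goes in short steps, Python scripts to look and compute and a tool call to move; the robot and the scene stay as the last step left them, time stands still between calls to the robot, and variables do not carry over. Pictures are saved under pics/ and viewed, and the job is handed in when it is done.

Besides the shell and the picture viewer there is one more tool, called as name([rows], argument=value, ...), one row to a line, values as JSON. apply_moves: Moves the arm, as the interface text tells. Its arguments: {"type":"object","properties":{"series":{"type":"array","items":{"type":"array"}},"grip_force":{"type":"number"}},"required":["series"]}

```bash
mkdir -p pics; ls
python3 - <<'E'
from cell import manip
import cv2,numpy as np
s=manip.read_state();print(s)
for n in ("scene","side","wrist"):
    p,d=manip.camera(n);cv2.imwrite(f"pics/{n}0.png",p[:,:,::-1]);np.savez(f"pics/{n}0.npz",p=p,d=d)
    i=manip.camera_info(n);print(n,{k:np.round(v,3).tolist() if not isinstance(v,str) else v for k,v in i.items()})
E
```

```text
pics
{'clock': 0.0, 'joints': array([-1.19560510e+00,  3.00484740e-01,  1.52159415e+00,  3.68415024e-05,
        1.32068516e+00, -6.66064743e-02]), 'qd': array([-7.80246236e-04, -6.14299909e-04, -9.79298523e-05,  7.96635238e-05,
       -8.20187649e-04, -1.51404951e-03]), 'effort': array([ 1.70998323e-03, -5.31811130e+01, -3.52731335e+01,  7.08878785e-02,
        2.44223006e-02, -1.14372467e-04]), 'eef_pos': array([ 235.07662438, -496.97127645,  229.87330108]), 'eef_rot': array([-3.14147908e+00,  1.16641918e-03, -1.12900770e+00]), 'wrist_force': array([ 0.33546885,  0.39950142, -0.12736264]), 'moment': array([ 0.00633214, -0.03084922, -0.04890873]), 'finger_gap': 93.69862980772785}
scene {'intrinsics': [[368.126, 0.0, 256.971], [0.0, 368.126, 190.47], [0.0, 0.0, 1.0]], 'extrinsics': [[-0.822, 0.57, -0.014, 435.021], [0.366, 0.509, -0.779, -116.88], [-0.436, -0.645, -0.627, 1315.0], [0.0, 0.0, 0.0, 1.0]]}
side {'intrinsics': [[403.952, 0.0, 253.66], [0.0, 403.952, 192.18], [0.0, 0.0, 1.0]], 'extrinsics': [[-0.754, -0.657, 0.022, 374.997], [-0.407, 0.441, -0.8, 277.328], [0.516, -0.612, -0.6, 950.471], [0.0, 0.0, 0.0, 1.0]]}
wrist {'intrinsics': [[265.817, 0.0, 253.891], [0.0, 265.817, 187.702], [0.0, 0.0, 1.0]], 'hand_eye': [[1.0, -0.0, 0.001, -0.214], [0.0, 0.958, 0.287, -84.464], [-0.001, -0.287, 0.958, -154.358], [0.0, 0.0, 0.0, 1.0]]}
```

View pics/scene0.png

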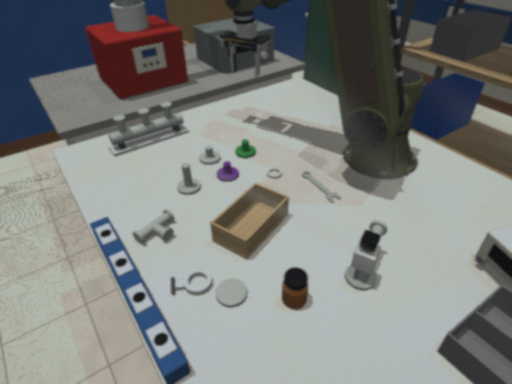

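View pics/side0.png

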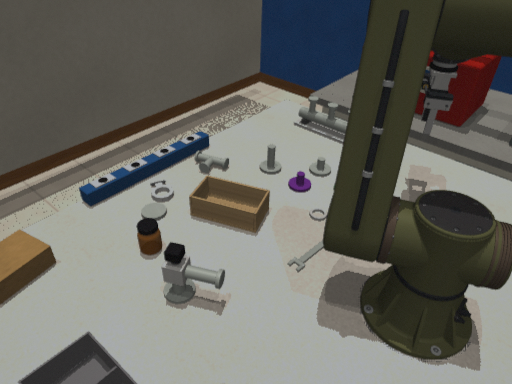

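View pics/wrist0.png

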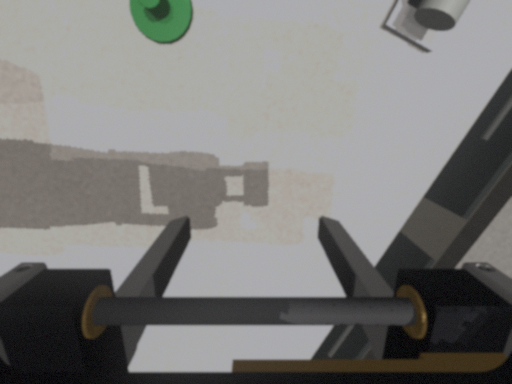

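Scene picture: the bare steel short stub is at (209,156), the tall stub at (188,180), the green look-alike at (245,149) and the purple one at (228,172). The box is at (250,218), the valve at (366,258) with its black knob at (371,240). The one that fits stub_mid is (209,156): it is short and bare steel. I'll enlarge it to confirm.

```bash
cat > h.py <<'E'
import numpy as np,cv2
from cell import manip
from scipy.spatial.transform import Rotation as R
def cam(n,state=None):
    i=manip.camera_info(n);K=np.array(i["intrinsics"])
    if n=="wrist":
        H=np.array(i["hand_eye"]);T=np.eye(4);T[:3,:3]=R.from_euler('xyz',state["eef_rot"]).as_matrix();T[:3,3]=state["eef_pos"]
        return K,T@H
    return K,np.linalg.inv(np.array(i["extrinsics"]))
def ray(K,C,u,v):
    d=C[:3,:3]@np.linalg.inv(K)@np.array([u,v,1.]);return C[:3,3],d
def atz(K,C,u,v,z):
    o,d=ray(K,C,u,v);return o+d*(z-o[2])/d[2]
def cloud(K,C,D):
    v,u=np.mgrid[:D.shape[0],:D.shape[1]];P=np.stack([(u-K[0,2])/K[0,0]*D,(v-K[1,2])/K[1,1]*D,D],-1)
    W=P@C[:3,:3].T+C[:3,3];W[D<=0]=np.nan;return W
def tri(rays):
    A=np.zeros((3,3));b=np.zeros(3)
    for o,d in rays:
        d=d/np.linalg.norm(d);M=np.eye(3)-np.outer(d,d);A+=M;b+=M@o
    return np.linalg.solve(A,b)
def crop(img,u0,v0,u1,v1,f,name):
    cv2.imwrite(name,cv2.resize(img[v0:v1,u0:u1,::-1],None,fx=f,fy=f,interpolation=cv2.INTER_CUBIC))
E
python3 - <<'E'
from h import *
for n,b1,b2 in (("scene",(165,130,295,260),(325,210,405,300)),("side",(180,135,340,235),(130,220,240,310))):
    p=np.load(f"pics/{n}0.npz")["p"]
    crop(p,*b1,4 if n=="scene" else 5,f"pics/{n}_a.png");crop(p,*b2,6,f"pics/{n}_b.png")
E
```

```text
(no output)
```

View pics/scene_a.png

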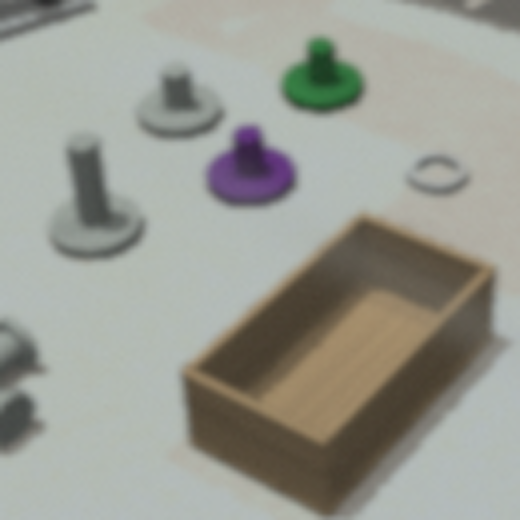

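View pics/side_a.png

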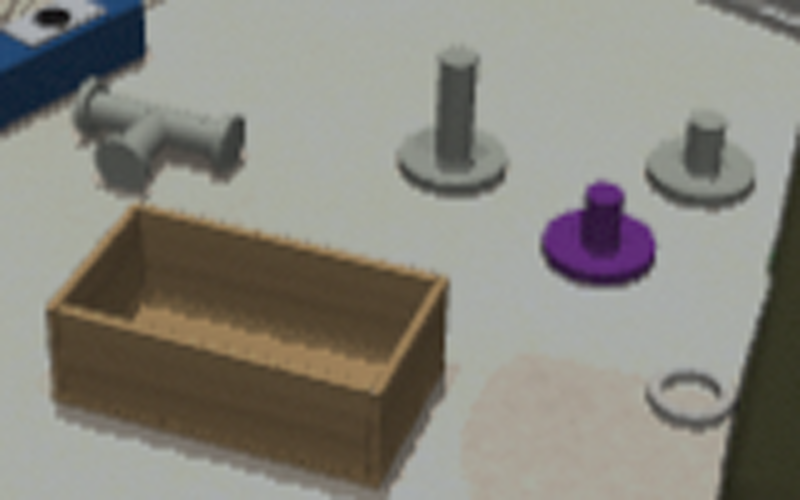

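View pics/scene_b.png

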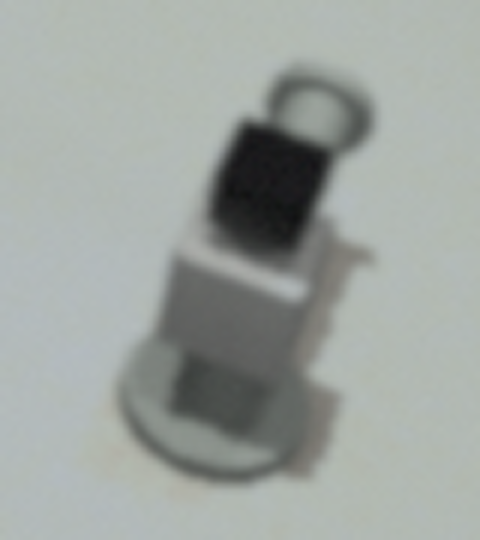

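View pics/side_b.png

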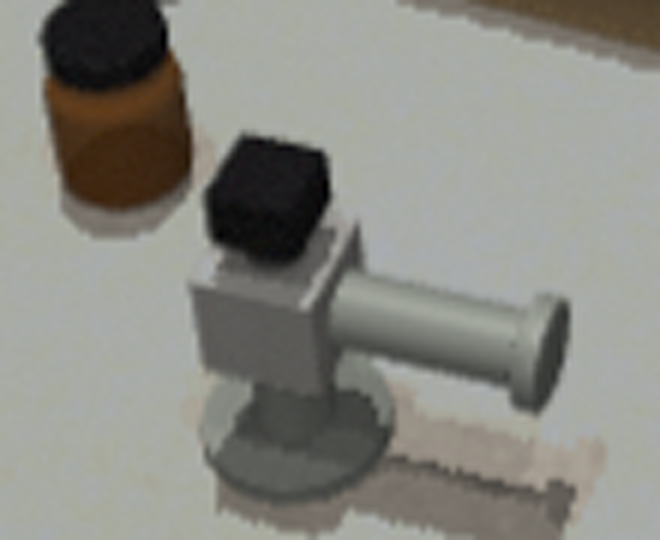

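Scene crop: the short grey stub's post top is at crop (176,72). The taller grey stub is at (85,145), purple at (248,140), green at (320,50). So scene (209,156) is stub_mid's part. Next I'll measure positions from both views and the depth.

Run:
```python
from h import *
C={n:cam(n) for n in("scene","side")}
def px(n,x,y):
    o,f={"scene_a":((165,130),4),"side_a":((180,135),5),"scene_b":((325,210),6),"side_b":((130,220),6)}[n]
    return (x+.5)/f-.5+o[0],(y+.5)/f-.5+o[1]
def T(a,b,s="a"):
    return tri([ray(*C["scene"],*px("scene_"+s,*a)),ray(*C["side"],*px("side_"+s,*b))])
print("stub top",T((176,72),(707,118)).round(1))
print("stub flange c",T((179,107),(700,168)).round(1))
print("tall top",T((85,143),(458,57)).round(1))
print("purple top",T((248,134),(605,192)).round(1))
S=[(365,217),(493,270),(325,442),(187,372)];D=[(447,280),(378,392),(52,310),(137,206)]
# match: try all rotations
for k in range(4):
    P=np.array([T(S[i],D[(i+k)%4]) for i in range(4)])
    print(k,P.round(0).tolist())
W={n:cloud(*C[n],np.load(f"pics/{n}0.npz")["d"]) for n in C}
A=np.concatenate([W[n].reshape(-1,3) for n in C])
src=np.concatenate([np.full(W[n].size//3,i) for i,n in enumerate(C)])
np.savez("pics/A.npz",A=A,src=src)
kn=W["scene"][240,370];print("knob pix",kn)
for i in (0,1):
    m=(src==i)&(np.hypot(A[:,0]-kn[0],A[:,1]-kn[1])<50)&(A[:,2]>126)
    q=A[m];t=q[q[:,2]>140]
    print(i,len(q),np.nanmax(q[:,2]),len(t),t.mean(0).round(1) if len(t) else 0)
    if len(t)>5: print(cv2.minAreaRect(t[:,:2].astype(np.float32)))
    ar=(src==i)&(np.hypot(A[:,0]-kn[0],A[:,1]-kn[1])<130)&(np.hypot(A[:,0]-kn[0],A[:,1]-kn[1])>45)&(A[:,2]>55)&(A[:,2]<110)
    print(" arm",ar.sum(),A[ar].mean(0).round(1))
```

```text
stub top [ 494.5 -347.4   49. ]
stub flange c [ 494.4 -348.5    9.5]
tall top [ 629.7 -239.3   89.6]
purple top [ 493.3 -226.5   49.3]
0 [[491.0, -60.0, 69.0], [454.0, 46.0, 69.0], [642.0, 116.0, 69.0], [682.0, 11.0, 70.0]]
1 [[493.0, -25.0, 48.0], [548.0, 176.0, 176.0], [637.0, 83.0, 89.0], [603.0, -182.0, -86.0]]
2 [[585.0, 128.0, 167.0], [542.0, 144.0, 191.0], [552.0, -69.0, -41.0], [605.0, -147.0, -116.0]]
3 [[580.0, 89.0, 178.0], [452.0, 21.0, 95.0], [555.0, -48.0, -81.0], [685.0, 55.0, 57.0]]
knob pix [458.71161565 336.22843357 146.37825447]
0 303 150.5025546960685 225 [453.6 330.9 146.6]
((451.2378845214844, 328.9391784667969), (37.74185562133789, 36.24422836303711), 26.197519302368164)
 arm 206 [365.  289.6  93.2]
1 314 149.0430465352033 216 [445.1 332.5 145.4]
((446.3880615234375, 331.6841735839844), (35.7859992980957, 37.40529251098633), 25.639249801635742)
 arm 536 [375.8 304.1  88.9]
```

The stub is at (494,-348) with its top near z 49. The box centre is (567,28) at yaw 20.4°. The knob is near (449,330) with the arm pointing to about 206°. I'll move above the stub and check with the wrist camera.

apply_moves([
  [[3,1.7,0],[0,0,0],60],
  [[8,4.6,0],[0,0,0],60],
  [[13,7.5,0],[0,0,0],60],
  [[18,10.4,0],[0,0,0],60],
  [[22,12.7,0],[0,0,0],60],
  [[25,14.4,0],[0,0,0],60],
  [[25.9,14.9,0],[0,0,0],60],
  [[25.9,14.9,0],[0,0,0],60],
  [[25.9,14.9,0],[0,0,0],60],
  [[25.9,14.9,0],[0,0,0],60],
], grip_force=30)

```text
clock: 1.4
eef_pos: [493.4, -348.9, 230.6]
eef_rot: [-3.142, -0.0, -1.13]
wrist_force: [-0.4, 0.1, -0.4]
finger_gap: 56.2
```

Run:
```python
from h import *
s=manip.read_state();K,C=cam("wrist",s);p,d=manip.camera("wrist")
cv2.imwrite("pics/wrist1.png",p[:,:,::-1]);print(s["eef_pos"],s["eef_rot"],s["clock"],s["finger_gap"])
W=cloud(K,C,d);m=(W[...,2]>40)&(np.hypot(W[...,0]-494,W[...,1]+348)<40);q=W[m]
print(m.sum(),q.mean(0),np.median(q[:,2]),cv2.minEnclosingCircle(q[:,:2].astype(np.float32)) if len(q) else 0)
f=(W[...,2]>6)&(W[...,2]<20)&(np.hypot(W[...,0]-494,W[...,1]+348)<60);print(cv2.minEnclosingCircle(W[f][:,:2].astype(np.float32)),np.median(W[f][:,2]))
```

```text
[ 493.42440201 -348.8554173   230.61557607] [-3.14158967e+00 -1.73673402e-04 -1.13020064e+00] 1.4 56.209804665886224
20838 [ 509.01151851 -340.81814402  305.99807125] 320.40418753405345 ((501.2967834472656, -344.49755859375), 39.12841033935547)
((494.7643127441406, -346.6203308105469), 37.887237548828125) 11.936825872550344
```

View pics/wrist1.png

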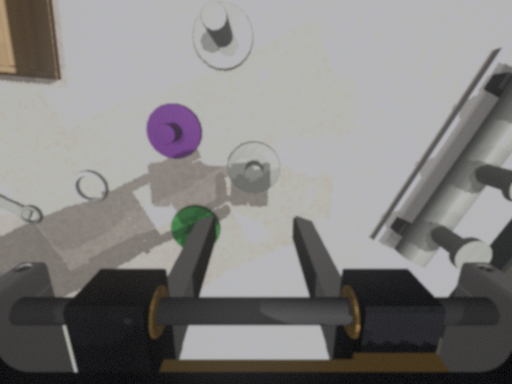

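Wrist picture: the steel short stub is at (254,167), centred between the fingers. The flange is at (494.8,-346.6) with its top at 12 mm, which agrees with the two-view fix. Descending and gripping.

apply_moves([
  [[0.1,0.2,-3],[0,0,0],60],
  [[0.1,0.2,-7],[0,0,0],60],
  [[0.1,0.2,-11],[0,0,0],60],
  [[0.1,0.2,-14],[0,0,0],60],
  [[0.1,0.2,-16.5],[0,0,0],60],
  [[0.1,0.2,-18],[0,0,0],60],
  [[0.1,0.2,-18.8],[0,0,0],60],
  [[0.1,0.2,-18.8],[0,0,0],60],
  [[0.1,0.2,-18.8],[0,0,0],10],
  [[0.1,0.2,-18.8],[0,0,0],10],
])

```text
clock: 2.7
eef_pos: [495.4, -346.4, 43.2]
eef_rot: [-3.141, -0.001, -1.129]
wrist_force: [0.4, 0.4, -0.3]
finger_gap: 39.6
```

apply_moves([
  [[0,0,0],[0,0,0],10],
  [[0,0,0],[0,0,0],10],
  [[0,0,0],[0,0,0],10],
  [[0,0,1],[0,0,0],10],
  [[0,0,3],[0,0,0],10],
  [[0,0,6],[0,0,0],10],
  [[0,0,10],[0,0,0],10],
  [[0,0,13],[0,0,0],10],
  [[0,0,14],[0,0,0],10],
  [[0,0,14],[0,0,0],10],
])

```text
clock: 3.95
eef_pos: [495.1, -346.1, 182.7]
eef_rot: [-3.141, -0.0, -1.129]
wrist_force: [-0.0, 0.1, -4.7]
finger_gap: 25.3
```

Stub held (gap 25.3 mm, −4.7 N). Carrying it over the box at (526, 13).

apply_moves([
  [[0.2,2,0],[0,0,0],10],
  [[0.6,7,0],[0,0,0],10],
  [[1.1,12,0],[0,0,0],10],
  [[1.6,17,0],[0,0,0],10],
  [[2,22,0],[0,0,0],10],
  [[2.4,27,0],[0,0,0],10],
  [[2.8,32,0],[0,0,0],10],
  [[3.1,35,0],[0,0,0],10],
  [[3.1,35.9,0],[0,0,0],10],
  [[3.1,35.9,0],[0,0,0],10],
])

```text
clock: 5.2
eef_pos: [525.7, 13.1, 181.9]
eef_rot: [3.141, 0.0, -1.128]
wrist_force: [-0.3, -0.1, -2.7]
finger_gap: 25.9
```

Run:
```python
from h import *
s=manip.read_state();K,C=cam("wrist",s);p,d=manip.camera("wrist")
cv2.imwrite("pics/wrist2.png",p[:,:,::-1]);np.savez("pics/wrist2.npz",p=p,d=d,C=C);print(s["eef_pos"],s["eef_rot"],s["clock"],s["finger_gap"],s["wrist_force"])
p,d=manip.camera("side");cv2.imwrite("pics/side2.png",p[:,:,::-1])
```

```text
[525.67341902  13.10758076 181.85375536] [ 3.14057170e+00  4.06332033e-04 -1.12813460e+00] 5.2 25.925338561169333 [-0.30530937 -0.12468327 -2.72000548]
```

View pics/wrist2.png

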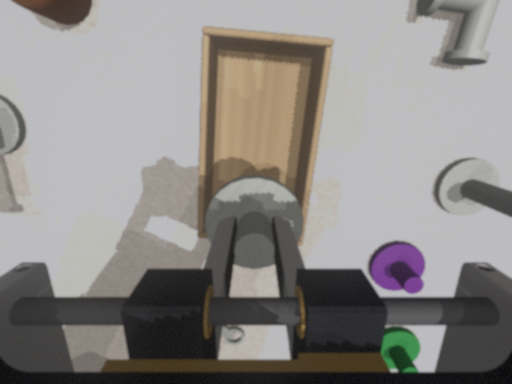

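View pics/side2.png

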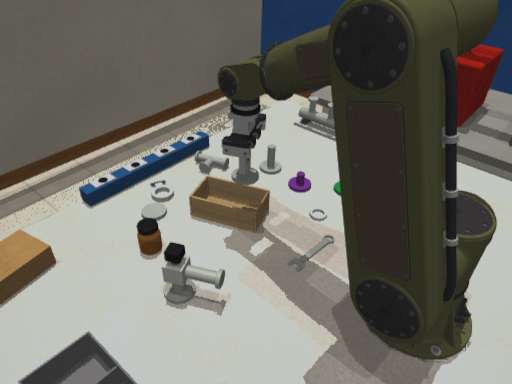

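Wrist picture: the stub is held over the near end of the box. The far rim corners are at (205,28) and (332,41); the left wall's outer edge passes (199,230), the right wall's (308,200). I'll check the box pose from these.

Run:
```python
from h import *
K=np.array(manip.camera_info("wrist")["intrinsics"]);C=np.load("pics/wrist2.npz")["C"]
a=np.deg2rad(20.4);B=np.array([567.3,28.3])
for u,v in [(204,28),(332,41),(199,200),(311,200)]:
    w=atz(K,C,u,v,72)[:2];r=w-B;print(w.round(1),"box",(r@[np.cos(a),np.sin(a)]).round(1),(r@[-np.sin(a),np.cos(a)]).round(1))
d=np.load("pics/wrist2.npz")["d"];W=cloud(K,C,d);m=(W[...,2]>66)&(W[...,2]<76);r=W[m][:,:2]-B
b=np.c_[r@[np.cos(a),np.sin(a)],r@[-np.sin(a),np.cos(a)]];k=(abs(b[:,0])<115)&(abs(b[:,1])<70)
b=b[k];print(np.percentile(b,[1,99],axis=0),np.median(W[m][k][:,2]))
for lo in (-40,0,40,80):
    q=b[(b[:,0]>lo)&(b[:,0]<lo+15)];print(lo,q[:,1].min().round(1),q[:,1].max().round(1))
m=(W[...,2]>3)&(W[...,2]<14);r=W[m][:,:2]-B;k=(abs(r@[np.cos(a),np.sin(a)]-50)<30)&(abs(r@[-np.sin(a),np.cos(a)])<30);print("floor",np.median(W[m][k][:,2]))
```

```text
[643.9 117.7] box 102.9 57.1
[683.2  10.9] box 102.5 -56.7
[493.3  61.8] box -57.7 57.2
[543.7 -44.8] box -47.6 -60.2
[[-97.53127812 -57.7599409 ]
 [104.99321166  59.40179396]] 71.56465661928755
-40 -58.1 59.6
0 -58.0 59.4
40 -58.1 59.7
80 -58.0 60.0
floor 7.045835410214664
```

Box pose confirmed to about 1 mm. Lowering the stub.

apply_moves([
  [[0,0,-2],[0,0,0],10],
  [[0,0,-5],[0,0,0],10],
  [[0,0,-8],[0,0,0],10],
  [[0,0,-10.5],[0,0,0],10],
  [[0,0,-12],[0,0,0],10],
  [[0,0,-12.6],[0,0,0],10],
  [[0,0,-12.9],[0,0,0],10],
  [[0,0,-13],[0,0,0],10],
  [[0,0,-13],[0,0,0],10],
  [[0,0,-13],[0,0,0],10],
])

```text
clock: 6.55
eef_pos: [526.3, 12.8, 52.8]
eef_rot: [-3.141, -0.0, -1.129]
wrist_force: [0.4, 0.2, -2.7]
finger_gap: 25.4
```

apply_moves([
  [[0,0,-0.1],[0,0,0],10],
  [[0,0,-0.1],[0,0,0],10],
  [[0,0,-0.2],[0,0,0],10],
  [[0,0,-0.2],[0,0,0],10],
  [[0,0,-0.25],[0,0,0],10],
  [[0,0,-0.25],[0,0,0],10],
  [[0,0,-0.25],[0,0,0],10],
  [[0,0,-0.25],[0,0,0],10],
  [[0,0,-0.25],[0,0,0],10],
  [[0,0,-0.25],[0,0,0],10],
])

```text
clock: 7.8
eef_pos: [526.1, 12.8, 49.9]
eef_rot: [-3.142, 0.0, -1.129]
wrist_force: [0.3, -0.9, -3.1]
finger_gap: 25.5
```

apply_moves([
  [[0,0,-0.05],[0,0,0],10],
  [[0,0,-0.05],[0,0,0],10],
  [[0,0,-0.1],[0,0,0],10],
  [[0,0,-0.1],[0,0,0],10],
  [[0,0,-0.1],[0,0,0],10],
  [[0,0,-0.1],[0,0,0],40],
  [[0,0,-0.1],[0,0,0],40],
  [[0,0,-0.1],[0,0,0],40],
  [[0,0,-0.1],[0,0,0],40],
  [[0,0,-0.1],[0,0,0],40],
])

```text
clock: 9.05
eef_pos: [526.2, 12.8, 48.9]
eef_rot: [3.142, 0.0, -1.129]
wrist_force: [-0.2, -0.1, -0.3]
finger_gap: 37.5
```

apply_moves([
  [[0,0,1],[0,0,0],40],
  [[0,0,3],[0,0,0],40],
  [[0,0,7],[0,0,0],40],
  [[0,0,12],[0,0,0],40],
  [[0,0,17],[0,0,0],40],
  [[0,0,20],[0,0,0],60],
  [[-1,4,21],[0,0,0],60],
  [[-2,8,21],[0,0,0.1],60],
  [[-2.5,10,21],[0,0,0.2],60],
  [[-2.5,10,21],[0,0,0.2],60],
])

```text
clock: 10.3
eef_pos: [500.8, 113.7, 259.7]
eef_rot: [-3.141, -0.0, -0.927]
wrist_force: [0.4, -0.3, 0.1]
finger_gap: 56.6
```

Run:
```python
from h import *
s=manip.read_state();K,C=cam("wrist",s);p,d=manip.camera("wrist")
cv2.imwrite("pics/wrist3.png",p[:,:,::-1]);print(s["eef_pos"],s["eef_rot"],s["clock"],s["finger_gap"],s["wrist_force"])
W=cloud(K,C,d);B=np.array([567.3,28.3]);a=np.deg2rad(20.4)
m=(W[...,2]>15)&(W[...,2]<28)&(np.hypot(W[...,0]-526,W[...,1]-13)<45);q=W[m];print(len(q),q.mean(0),cv2.minEnclosingCircle(q[:,:2].astype(np.float32)),np.median(q[:,2]))
m=(W[...,2]>50)&(np.hypot(W[...,0]-526,W[...,1]-13)<25);q=W[m];print(len(q),q.mean(0))
p,d=manip.camera("scene");cv2.imwrite("pics/scene3.png",p[:,:,::-1]);crop(p,190,130,310,260,5,"pics/scene3c.png")
```

```text
[500.82484076 113.69517811 259.65270656] [-3.14089795e+00 -3.17142824e-04 -9.27393553e-01] 10.3 56.62037031285149 [ 0.39548267 -0.26223691  0.06540386]
1392 [526.8404484   17.27420664  19.03274251] ((525.050048828125, 13.354022026062012), 37.88346862792969) 18.965381312780977
266 [525.35332639  14.46291279  56.48835662]
```

View pics/wrist3.png

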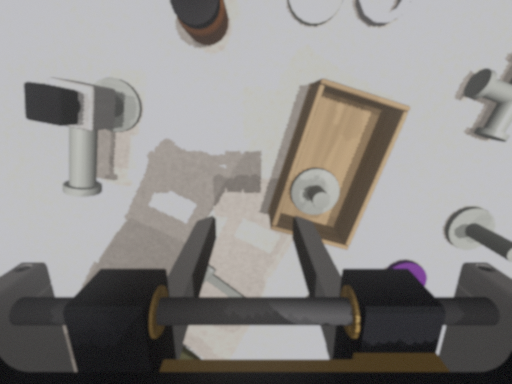

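View pics/scene3c.png

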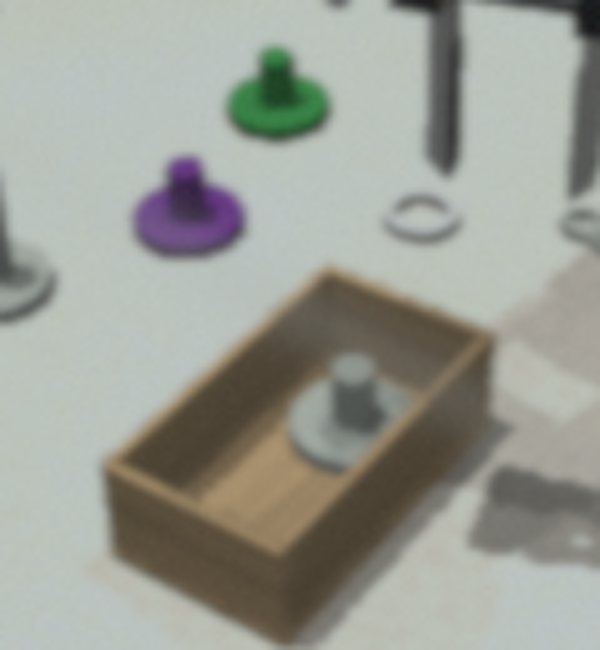

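Wrist and scene pictures: the stub stands flat near one box end (wrist (316,193)), flange top at 19.0 mm, centre (525,13.4). Next, above the valve, turning the jaws along its arm direction.

apply_moves([
  [[-0.5,2,0],[0,0,0.15],60],
  [[-1,5,0],[0,0,0.32],60],
  [[-2,9,0],[0,0,0.5],60],
  [[-3,13,0],[0,0,0.67],60],
  [[-4,17,0],[0,0,0.85],60],
  [[-5,20,0],[0,0,1.02],60],
  [[-5.2,21.7,0],[0,0,1.2],60],
  [[-5.2,21.7,0],[0,0,1.38],60],
  [[-5.2,21.7,0],[0,0,1.38],60],
  [[-5.2,21.7,0],[0,0,1.38],60],
])

```text
clock: 11.65
eef_pos: [449.6, 329.2, 259.0]
eef_rot: [3.142, -0.0, 0.445]
wrist_force: [0.7, -0.6, -0.1]
finger_gap: 56.2
```

Run:
```python
from h import *
s=manip.read_state();K,C=cam("wrist",s);p,d=manip.camera("wrist")
cv2.imwrite("pics/wrist4.png",p[:,:,::-1]);print(s["eef_pos"],s["eef_rot"],s["clock"],s["finger_gap"],s["joints"].round(2))
W=cloud(K,C,d);near=np.hypot(W[...,0]-448.5,W[...,1]-330.5)
m=(W[...,2]>143)&(W[...,2]<150)&(near<40)&(d>150);q=W[m];print("knob",len(q),q.mean(0),cv2.minAreaRect(q[:,:2].astype(np.float32)))
m=(W[...,2]>9)&(W[...,2]<14)&(near<60);print("foot",m.sum(),cv2.minEnclosingCircle(W[m][:,:2].astype(np.float32)))
m=(W[...,2]>92)&(W[...,2]<104)&(near>50)&(near<140);q=W[m];print("arm",len(q),q.mean(0))
m=(W[...,2]>85)&(near>35)&(near<98)&(W[...,2]<97);q=W[m][:,:2]
print(len(q),cv2.fitLine(q.astype(np.float32),cv2.DIST_HUBER,0,.01,.01).ravel())
```

```text
[449.58374822 329.17892464 259.0179361 ] [ 3.14155769e+00 -3.10385248e-05  4.45208479e-01] 11.65 56.2489322331217 [ 0.57  0.3   1.46 -0.    1.39  0.12]
knob 1069 [448.14429806 330.80561776 145.91127541] ((448.4118957519531, 330.3107604980469), (35.90532684326172, 35.272159576416016), 25.613571166992188)
foot 529 ((448.4976806640625, 330.04461669921875), 37.62151336669922)
arm 813 [372.15503082 294.14491574  95.53899844]
1073 [  0.90118957   0.4334251  388.069      303.80646   ]
```

View pics/wrist4.png

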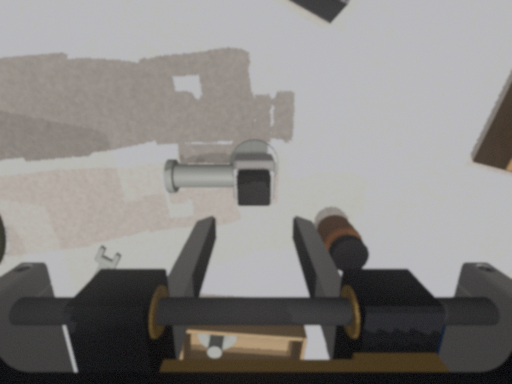

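The knob is at (448.4,330.3), yaw 25.6°, top at 145.9 mm. Two-view and text heights agree. Descending to grip it with 55 N.

apply_moves([
  [[-0.1,0.1,-2],[0,0,0],60],
  [[-0.1,0.1,-5],[0,0,0],60],
  [[-0.1,0.1,-8],[0,0,0],60],
  [[-0.1,0.1,-10.5],[0,0,0],60],
  [[-0.1,0.1,-11.7],[0,0,0],60],
  [[-0.1,0.1,-12.1],[0,0,0],60],
  [[-0.1,0.1,-12.1],[0,0,0],60],
  [[-0.1,0.1,-12.1],[0,0,0],60],
  [[-0.1,0.1,-12.1],[0,0,0],20],
  [[-0.1,0.1,-12.1],[0,0,0],20],
], grip_force=55)

```text
clock: 12.95
eef_pos: [448.2, 330.8, 138.2]
eef_rot: [-3.142, -0.0, 0.451]
wrist_force: [-0.3, 0.2, -0.1]
finger_gap: 39.8
```

apply_moves([
  [[0,0,0],[0,0,0],20],
  [[0,0,0],[0,0,0],20],
  [[0,0,0],[0,0,0],20],
  [[0,0,0.5],[0,0,0],20],
  [[0,0,1.5],[0,0,0],20],
  [[0,0,3],[0,0,0],20],
  [[0,0,6],[0,0,0],20],
  [[0,0,9],[0,0,0],20],
  [[0,0,11],[0,0,0],20],
  [[0,0,11],[0,0,0],20],
])

```text
clock: 14.2
eef_pos: [448.5, 331.1, 249.9]
eef_rot: [-3.141, -0.003, 0.451]
wrist_force: [0.2, 0.4, -6.7]
finger_gap: 35.4
```

Run:
```python
from h import *
s=manip.read_state();print(s["eef_pos"],s["eef_rot"],s["wrist_force"],s["moment"])
p,d=manip.camera("side");cv2.imwrite("pics/side5.png",p[:,:,::-1]);crop(p,110,140,310,300,4,"pics/side5c.png")
```

```text
[448.49954027 331.07443058 249.93596628] [-3.14117861 -0.00331333  0.4510364 ] [ 0.21465706  0.35865017 -6.70635563] [ 0.04198286 -0.13978698 -0.04392047]
```

View pics/side5.png

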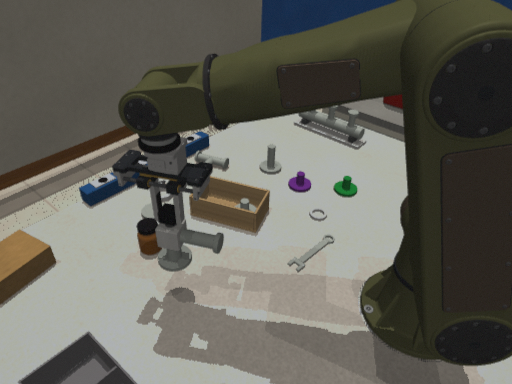

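Side picture: the valve hangs upright in the jaws (foot at (175,257)) with the arm level. Carrying it to (608,44) over the free end of the box, turned −5.2°.

apply_moves([
  [[0.4,-0.7,1],[0,0,-0.01],20],
  [[2,-3.6,2],[0,0,-0.02],20],
  [[4.2,-7.5,2],[0,0,-0.03],20],
  [[6.4,-11.5,2],[0,0,-0.04],20],
  [[8.6,-15.4,2],[0,0,-0.05],20],
  [[10.8,-19.4,2],[0,0,-0.07],20],
  [[13,-23.3,2],[0,0,-0.08],20],
  [[15,-26.9,2],[0,0,-0.091],20],
  [[16,-28.7,2],[0,0,-0.091],20],
  [[16,-28.7,2],[0,0,-0.091],20],
])

```text
clock: 15.5
eef_pos: [608.4, 42.6, 267.4]
eef_rot: [-3.141, 0.001, 0.358]
wrist_force: [-0.0, 0.7, -6.3]
finger_gap: 36.1
```

Run:
```python
from h import *
s=manip.read_state();print(s["eef_pos"],s["eef_rot"],s["wrist_force"],s["clock"])
K,C=cam("wrist",s);p,d=manip.camera("wrist");cv2.imwrite("pics/wrist6.png",p[:,:,::-1])
p,d=manip.camera("side");cv2.imwrite("pics/side6.png",p[:,:,::-1]);crop(p,150,100,320,250,4,"pics/side6c.png")
p,d=manip.camera("scene");cv2.imwrite("pics/scene6.png",p[:,:,::-1]);crop(p,180,100,330,260,4,"pics/scene6c.png")
```

```text
[608.35277551  42.61719595 267.40771359] [-3.14118991e+00  1.06977964e-03  3.58201248e-01] [-0.01176212  0.69807018 -6.3052225 ] 15.5
```

View pics/wrist6.png

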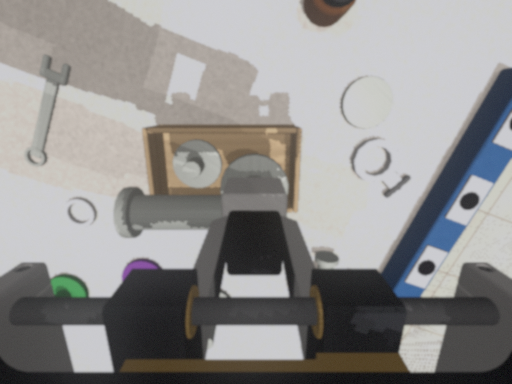

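View pics/side6c.png

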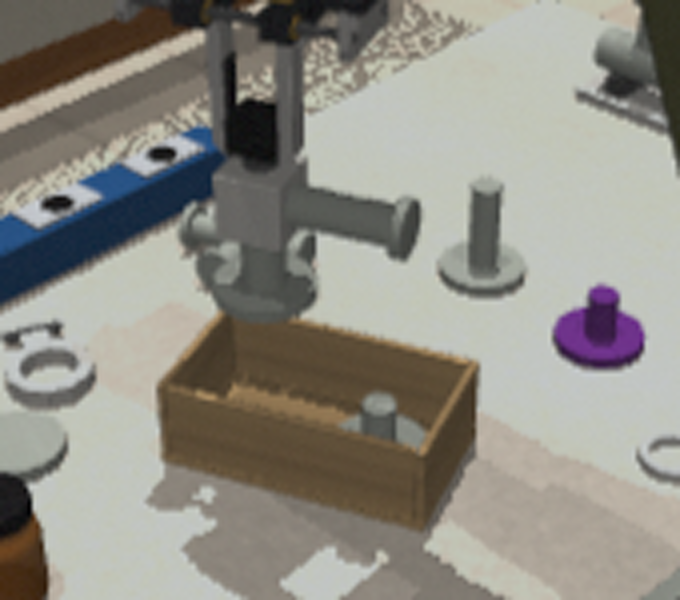

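View pics/scene6c.png

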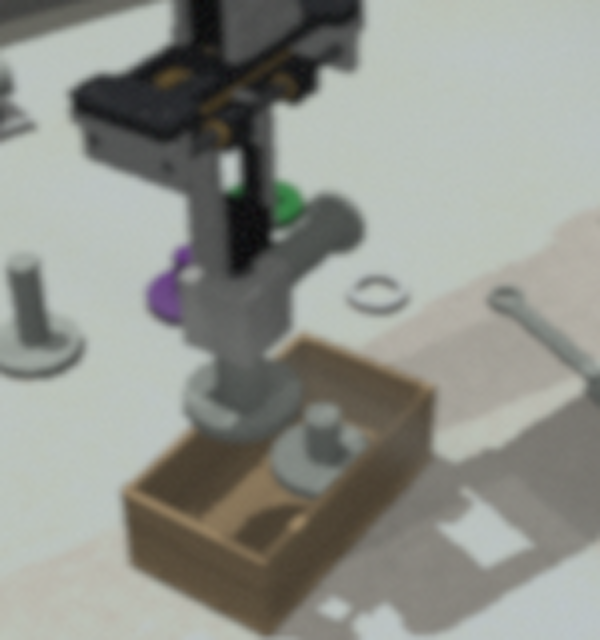

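Wrist picture: the arm (end at (130,212)) lies parallel to the box's long side, over the stub; the foot is over the free end. Lowering.

apply_moves([
  [[0,0.1,-1.5],[0,0,0],20],
  [[0,0.1,-3.5],[0,0,0],20],
  [[0,0.1,-5.5],[0,0,0],20],
  [[0,0.1,-7.5],[0,0,0],20],
  [[0,0.1,-9],[0,0,0],20],
  [[0,0.1,-10.3],[0,0,0],20],
  [[0,0.1,-11.2],[0,0,0],20],
  [[0,0.1,-11.7],[0,0,0],20],
  [[0,0.1,-11.9],[0,0,0],20],
  [[0,0.1,-11.9],[0,0,0],20],
])

```text
clock: 16.9
eef_pos: [608.3, 44.8, 149.2]
eef_rot: [3.141, -0.0, 0.36]
wrist_force: [-0.9, -0.1, -5.5]
finger_gap: 35.7
```

apply_moves([
  [[0,0,-0.1],[0,0,0],20],
  [[0,0,-0.1],[0,0,0],20],
  [[0,0,-0.2],[0,0,0],20],
  [[0,0,-0.2],[0,0,0],20],
  [[0,0,-0.3],[0,0,0],20],
  [[0,0,-0.3],[0,0,0],20],
  [[0,0,-0.35],[0,0,0],20],
  [[0,0,-0.35],[0,0,0],20],
  [[0,0,-0.35],[0,0,0],20],
  [[0,0,-0.35],[0,0,0],20],
])

```text
clock: 18.15
eef_pos: [608.2, 44.8, 145.5]
eef_rot: [3.142, -0.0, 0.36]
wrist_force: [0.3, -0.7, -5.8]
finger_gap: 35.7
```

apply_moves([
  [[0,0,-0.05],[0,0,0],20],
  [[0,0,-0.05],[0,0,0],20],
  [[0,0,-0.1],[0,0,0],20],
  [[0,0,-0.1],[0,0,0],20],
  [[0,0,-0.1],[0,0,0],20],
  [[0,0,-0.1],[0,0,0],20],
  [[0,0,-0.1],[0,0,0],20],
  [[0,0,-0.1],[0,0,0],20],
  [[0,0,-0.1],[0,0,0],20],
  [[0,0,-0.1],[0,0,0],20],
])

```text
clock: 19.4
eef_pos: [608.3, 44.9, 145.2]
eef_rot: [3.141, -0.001, 0.36]
wrist_force: [-4.8, 0.0, 6.2]
finger_gap: 36.1
```

Contact is felt (+6 N) at the expected height, 145.2 mm. Releasing, backing off and looking.

apply_moves([
  [[0,0,0],[0,0,0],60],
  [[0,0,0],[0,0,0],60],
  [[0,0,0],[0,0,0],60],
  [[0,0,0],[0,0,0],60],
  [[0,0,0.5],[0,0,0],60],
  [[0,0,2],[0,0,0],60],
  [[0,0,5],[0,0,0],60],
  [[0,0,9],[0,0,0],60],
  [[0,0,11],[0,0,0],60],
  [[0,0,11],[0,0,0],60],
])

```text
clock: 20.65
eef_pos: [608.6, 44.8, 256.8]
eef_rot: [3.14, -0.004, 0.36]
wrist_force: [0.6, -0.2, -0.0]
finger_gap: 56.4
```

Run:
```python
from h import *
s=manip.read_state();print(s["eef_pos"],s["wrist_force"],s["clock"],s["finger_gap"])
K,C=cam("wrist",s);p,d=manip.camera("wrist");cv2.imwrite("pics/wrist7.png",p[:,:,::-1])
W=cloud(K,C,d);B=np.array([567.6,28.9]);a=np.deg2rad(20.4);near=np.hypot(W[...,0]-608,W[...,1]-44.5)
m=(W[...,2]>145)&(W[...,2]<160)&(near<35)&(d>140);q=W[m];print("knob",len(q),q.mean(0),q[:,2].std(),cv2.minAreaRect(q[:,:2].astype(np.float32)))
A=np.c_[q[:,:2]-q[:,:2].mean(0),np.ones(len(q))];print("tilt",np.linalg.lstsq(A,q[:,2],rcond=None)[0])
m=(W[...,2]>92)&(W[...,2]<106)&(near>35)&(near<98);q=W[m];print("tube",len(q),q[:,2].max(),cv2.fitLine(q[:,:2].astype(np.float32),cv2.DIST_HUBER,0,.01,.01).ravel())
m=(W[...,2]>14)&(W[...,2]<26)&(np.hypot(W[...,0]-525,W[...,1]-13)<48);q=W[m];print("stub flange",len(q),np.median(q[:,2]),cv2.minEnclosingCircle(q[:,:2].astype(np.float32)))
p,d=manip.camera("side");cv2.imwrite("pics/side7.png",p[:,:,::-1]);crop(p,150,100,320,250,4,"pics/side7c.png")
K,C=cam("side");W=cloud(K,C,d);near=np.hypot(W[...,0]-608,W[...,1]-44.5);m=(W[...,2]>148)&(W[...,2]<160)&(near<35);q=W[m];print("side knob",len(q),np.median(q,0))
p,d=manip.camera("scene");crop(p,180,100,330,260,4,"pics/scene7c.png")
```

```text
[608.62659948  44.83559454 256.7764147 ] [ 0.64260282 -0.20754219 -0.04107073] 20.65 56.41647935811818
knob 1167 [607.70220517  45.89894561 152.69217162] 1.3057302411845773 ((608.3356323242188, 44.8780403137207), (35.336055755615234, 35.08656311035156), 19.84818458557129)
tilt [ 1.00617582e-02 -3.74525300e-02  1.52692172e+02]
tube 1128 103.84295952190399 [9.3063629e-01 3.6594543e-01 5.4517133e+02 2.3660486e+01]
stub flange 880 18.897151704690287 ((524.62109375, 12.812633514404297), 37.74561309814453)
side knob 106 [603.58687346  48.03783031 152.33022177]
```

View pics/wrist7.png

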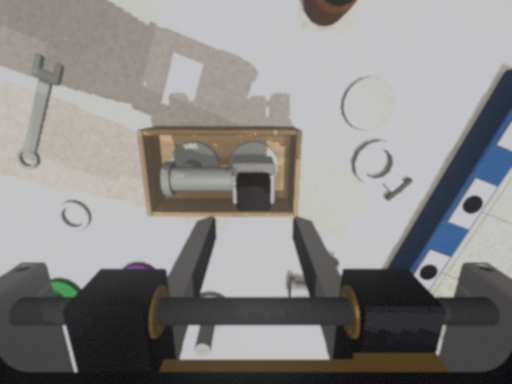

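View pics/side7c.png

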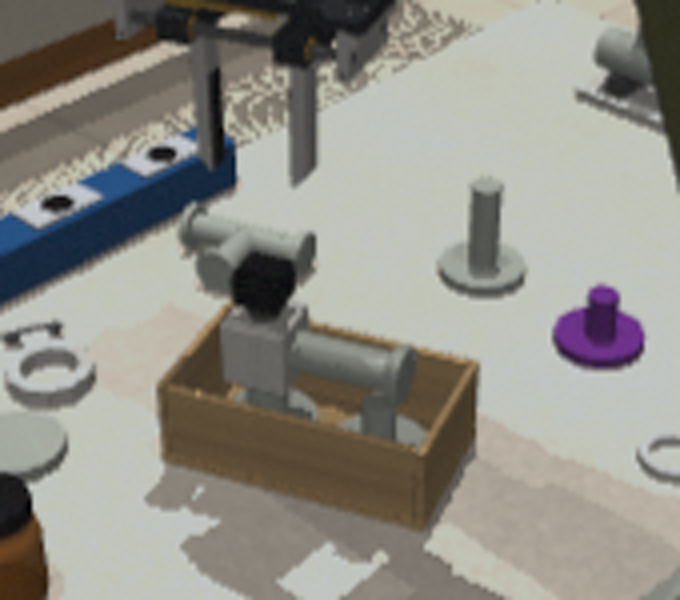

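View pics/scene7c.png

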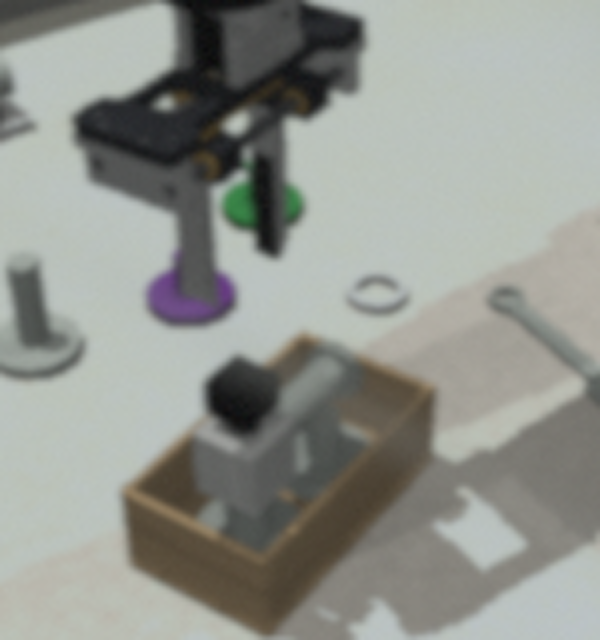

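All pictures agree. Both parts stand in the box, the arm (wrist (168,178)–(240,178)) is over the stub, knob top 152.7 mm (153 expected), stub flange top 18.9 mm (19 expected), and the gripper is clear. Handing in.

```bash
python3 -c "
from cell import manip
print(manip.read_state()['clock']);print(manip.sign_off())"
```

```text
20.8
the job is handed in; nothing more can be done
None
```

The short steel stub and the right-angle valve are packed in the box, with the valve's arm reaching over the stub. I handed the job in at 20.8 s; sign-off gives no verdict, so the results below are my own last checks.

| Check | Measured | Expected or limit |
|---|---|---|
| Stub flange top, height above table | 18.9 mm | 19 mm when flat on the floor |
| Valve knob top, height above table | 152.7 mm | 153 mm when flat on the floor |
| Valve tilt, from the knob's top face | about 0.04 rad | below 0.1 rad |
| Distance between the two axes along the arm | about 90 mm | over 50 mm |
| Distance of each part from box centre | about 45 mm | within 80 mm |

- **Valve direction:** the knob reads a yaw of 19.8° and the arm tube 21.5°. The box is at 20.4°.
- **Set-down force:** the wrist read −4.8 N sideways as the valve touched the floor. It was back near zero after release.
- **Tall stub and look-alikes:** I did not touch the tall stub or the purple and green look-alikes. The pictures show the tall and purple stubs where they stood.
- **Disagreements:** the first two-view measurement put the box rim at 69 mm, against 71.6 mm from the wrist depth and 72 mm in the text. The other position checks agreed within about 2 mm.

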